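# Fit the control knobs and scrap the spoiled ones

### The arm

A 6-joint arm with a two-finger parallel gripper is mounted at the origin on the work surface. World frame = base frame: x ahead of the robot, y to its left, z up, the work surface at z = 0. Lengths are in m, angles in rad, forces in N, time in s.
With the tool pointing down it reaches from about 0.325 to 0.875 m from the base axis. Payload 4.4 kg.
Tool frame: the origin (TCP) lies between the finger pads; the fingertips stand 19 mm ahead of it and the grasp point (between the pads) is the TCP (robot.tips_ahead is the distance from the TCP to the fingertips, in m); x points along the fingers, y is the direction in which the jaws open and shut, and the axes are right-handed (so a half turn about x gives the same grasp; the last joint's range is limited). The gripper opens to 85 mm and grips with 20 to 120 N. Pads are 22 mm wide; open, the fingers measure 114 mm over their backs; the gripper's body (76 mm by 85 mm) begins 54 mm behind the grasp point. The pads swing forward as they close: fully open they stand 13 mm farther back than shut.
Start: joints at [1.113, 0.207, 1.542, -0, 1.393, -0.15], TCP at [0.174, 0.548, 0.25] pointing down, gripper open.
Joint ranges: [-2.73, 2.73], [-0.86, 2.22], [0.23, 2.46], [-1.11, 4.25], [0.08, 2.63], [-2.82, 2.82]. Speed limits (rad/s): [2.79, 2.79, 3.14, 3.14, 3.14, 3.14].

### API

Orientations are given as a rotation vector (axis times angle).
In Python, from plant import robot gives the robot as it stands. Calls block until the motion is done:
- robot.move_pose(position, orientation): joint-space move of the TCP to a pose.
- robot.line_to(position, frame=None, max_speed=0.15, stop_force=None): straight line of the TCP; frame=None keeps the orientation; max_speed is the mean speed in m/s. With stop_force (N) it stops when the force on the tool has changed by that much, and returns True; else False.
- robot.move_joints(angles): joint-space move.
- robot.let_go() and robot.gripper_close(): open the fingers fully, or close them until they stop; the grip force is fixed at half the most.
- robot.hold(seconds).
- robot.ik(position, orientation): joint angles nearest the present ones, or None.
- robot.get_image(name): name is "side" or "top"; returns the picture (400x640x3 uint8, red, green, blue); there is no depth.
- robot.calibration(name): a dict with "fx", "fy", "cx", "cy" (pixels), "T" (4x4, takes a point from camera to world coordinates). Camera axes: x right, y up, looking along -z (the intrinsics and any distortion apply to the point x, -y, -z); pixel columns grow to the right and rows downward; lengths in m; the calibration is good to about 2 mm. A picture is of the moment at which its call begins. calibration takes no time and is no camera call.
A pose or a line that the arm cannot do raises robot.MotionError and nothing moves.
- robot.job_done(): hands the job in, once; it reports no verdict.
Readings, each from a call of its own:
- robot.get_time_s(): time.
- robot.get_qpos(): joint angles.
- robot.get_joint_vel(): joint speeds.
- robot.get_effort(): joint torques, N m.
- robot.get_position(): TCP position.
- robot.get_eef_rot(): TCP orientation.
- robot.get_wrist_force(): force on the tool from outside, world axes, zero at the start.
- robot.get_torque(): the same for the moment, N m.
- robot.get_width(): finger opening in m.
Only numpy, scipy, OpenCV 4.12 (cv2) and the standard library are available. Lean on these libraries where they do the work, as an engineer would, in place of code of your own. Each camera call takes 0.05 s, during which the arm holds its last target.

### The job

Fit every sound pointer knob on the control unit: one knob to a shaft (any shaft), its D-bore turned to match the shaft's flat, pushed fully home so that its skirt lies flat on the unit's face. Slide open the lid of the red reject box, put every spoiled knob (chipped skirt or snapped wing) inside, and slide the lid fully shut again at the end. Leave the tools and other parts on the bench where they are; a shaft with no knob left for it stays bare.

Things in the scene. Friction and masses are not known exactly. Their poses are not given: they have to be found in the camera images.
- knob_a: Sound knob a (may be absent). Moulded plastic pointer knob, about 45 g, standing upright: round ivory skirt 46 dia x 20 tall, and on top of it a straight black grip wing 14 wide (y) x 44 long (x, centred) x 23 tall, so 43 tall in all. Origin: centre of the underside, z up, +x along the wing towards its tapered nose and the white line on top. In the underside is a blind D-shaped bore, 16 deep, 15.8 dia, whose flat lies 4.9 from the axis on the +x side (under the pointer nose).
- knob_b: Sound knob b (may be absent). Same as knob_a.
- knob_c: Sound knob c (may be absent). Same as knob_a.
- knob_d: Sound knob d (may be absent). Same as knob_a.
- cull_a: Spoiled knob (may be absent), same mould, size and axes as knob_a, but about a third of the skirt (128 degrees of it) is broken out on the left (+y) side, the wing is whole. Stands upright at the start.
- cull_b: Spoiled knob (may be absent), same mould, size and axes as knob_a, but the pointer half of the wing is snapped off: the wing runs only from x = -22 to x = +2 and has no white line, so hold it 10 behind the axis (x = -10); the skirt is whole. Stands upright at the start.
- cull_c: Spoiled knob (may be absent), same mould, size and axes as knob_a, but about a third of the skirt (128 degrees of it) is broken out on the right (-y) side, the wing is whole. Stands upright at the start.
- shaft_a: Fixed brass shaft a standing straight up out of the control unit's face, 14 dia x 13 tall with a slightly chamfered top (last 1.5), one side cut flat 4 from the axis. Origin: on the shaft's axis at the level of the unit's face (30 above the table); +x points out of the flat, towards a small red tick on the face. It does not turn. A knob is home when its underside lies on the face (their origins coincide, +x along +x). About 1 mm radial and 8 degrees rotational play.
- shaft_b: Same as shaft_a.
- shaft_c: Same as shaft_a.
- shaft_d: Same as shaft_a.
- panel: Grey control unit lying face up, fixed: 150 (x) x 300 (y) x 30 tall, origin under its centre. The four shafts stand in a row along its y, 72 apart.
- reject_box: Red open-topped box, fixed, 170 x 170 outside, walls and floor 5, rim 70 high, origin under its centre. A red lid closes its top; two aluminium rails (to 78 high) run along its y sides and on to +x 250 from the origin, over which the lid slides away in +x.
- lid (a joint): Sliding lid of the reject box: 0 = fully shut, 0.155 (m) = fully open, moving along +x of the box. Top of the lid 76 above the table. Slides with about 2 N and stays where it is left.
- lid_grip (a point): Middle of the top of the lid's black grip bar, 104 above the table: bar 12 (along the box's x) x 60 (along y) x 28 tall, 40 to the -x side of the lid's centre. It moves with the lid.
- solder_spool: Bystander, loose: blue-flanged spool of solder wire, 48 dia x 32 tall, standing among the knobs (sizes in mm), origin centre of the underside.
- board: Bystander, loose: green circuit board 60 x 80 x 5 with small parts on top (up to 16 high) (sizes in mm), origin centre of the underside.
- screwdriver: Bystander, loose: screwdriver, 160 long, lying down.
- flux_bottle: Bystander, loose: small white bottle with a yellow cap, 36 dia x 85 tall (sizes in mm), origin centre of the underside.
- heatsink: Bystander, loose: finned aluminium heat sink, 50 x 40 x 30 tall, among the knobs (sizes in mm), origin centre of the underside.
- side_cutters: Bystander, loose: yellow-handled side cutters lying on the mat, 120 long, 14 tall.
There are look-alikes about, which are no part of the job. Leave any yellow look-alike of the cull_a alone.

How it is judged:
By the outcome, as a careful person would: the job done as asked, in the order asked, and still so for the second after the job is handed in, with the robot touching nothing.
Of knob_a, knob_b, knob_c, knob_d only 3 to 4 are there at a start; the rules pass over those that are not, and their reading is None.
Of cull_a, cull_b, cull_c only 2 to 3 are there at a start; the rules pass over those that are not, and their reading is None.
At some moment in a run one of knob_a, knob_b, knob_c, knob_d, cull_a, cull_b, cull_c may be knocked a few centimetres aside while the robot is not near it.
It also fails if it takes over 210 s, if anything falls off the work surface, if the arm or the gripper's body presses on something with over 40 N, if the wrist force passes 120 N, or if a joint passes its speed limit or range.

## Working session

There is one attempt and no reset: what is moved stays moved. The work goes in short steps, each a Python script; the robot and the scene stay as the last script left them, time stands still between calls to the robot, and variables do not carry over. Pictures are saved under pics/ and viewed, and the job is handed in when it is done.

```bash
ls; mkdir -p pics; python3 - <<'E'
from plant import robot
import cv2
for n in("top","side"):
    im=robot.get_image(n); cv2.imwrite(f"pics/{n}0.png",im[:,:,::-1]); print(n,robot.calibration(n))
print(robot.get_time_s(),robot.get_eef_rot(),robot.get_position())
E
```

```text
pics
top {'fx': 363.634680731164, 'fy': 363.634680731164, 'cx': 322.4129223725773, 'cy': 198.75089589937625, 'T': array([[ 0.00900675,  0.98831158, -0.15218113,  0.43924352],
       [-0.99977735,  0.00599601, -0.02023133,  0.040932  ],
       [-0.01908238,  0.15232947,  0.98814553,  0.89190005],
       [ 0.        ,  0.        ,  0.        ,  1.        ]])}
side {'fx': 379.4845359518389, 'fy': 379.4845359518389, 'cx': 326.29063260059013, 'cy': 205.13133030528329, 'T': array([[ 0.8569723 ,  0.37252853, -0.35611933,  0.22810297],
       [-0.51513067,  0.59845875, -0.61358579, -0.53800433],
       [-0.01545548,  0.70927401,  0.70476344,  0.7324122 ],
       [ 0.        ,  0.        ,  0.        ,  1.        ]])}
0.1 [ 0.2400083   1.55793632 -0.24323306] [0.17390483 0.54736089 0.2492001 ]
```

View pics/top0.png

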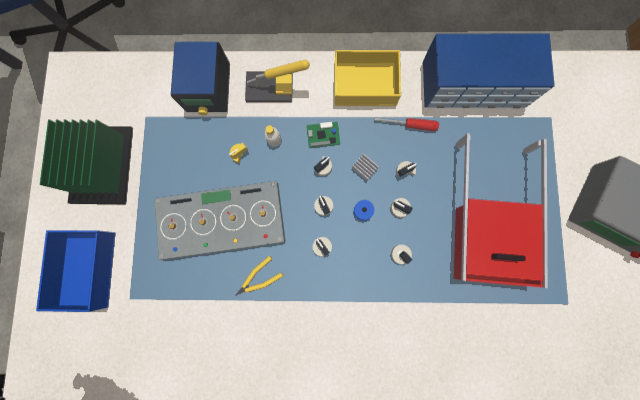

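View pics/side0.png

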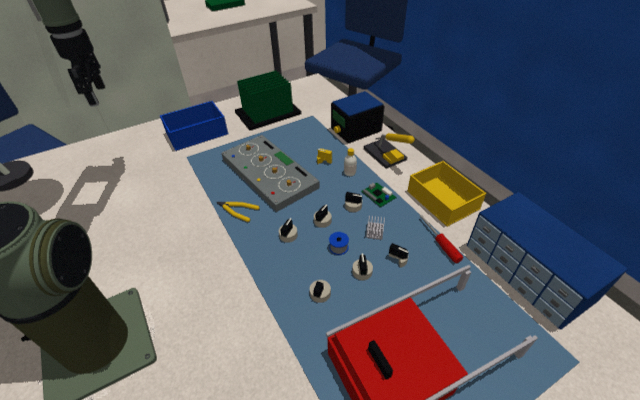

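The top view shows six ivory knobs: (322,167), (322,206), (321,247), (406,170), (401,208), (401,254). The yellow look-alike is at (238,151), the panel at (220,220) and the box at (500,240). Next I'll crop in closer.

```bash
python3 - <<'E'
import cv2
t=cv2.imread("pics/top0.png");s=cv2.imread("pics/side0.png")
cv2.imwrite("pics/t_k.png",cv2.resize(t[145:275,300:430],None,fx=4.5,fy=4.5,interpolation=cv2.INTER_CUBIC))
cv2.imwrite("pics/s_k.png",cv2.resize(s[180:310,265:425],None,fx=4.5,fy=4.5,interpolation=cv2.INTER_CUBIC))
cv2.imwrite("pics/t_p.png",cv2.resize(t[170:270,145:295],None,fx=5,fy=5,interpolation=cv2.INTER_CUBIC))
E
```

```text
(no output)
```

View pics/t_k.png

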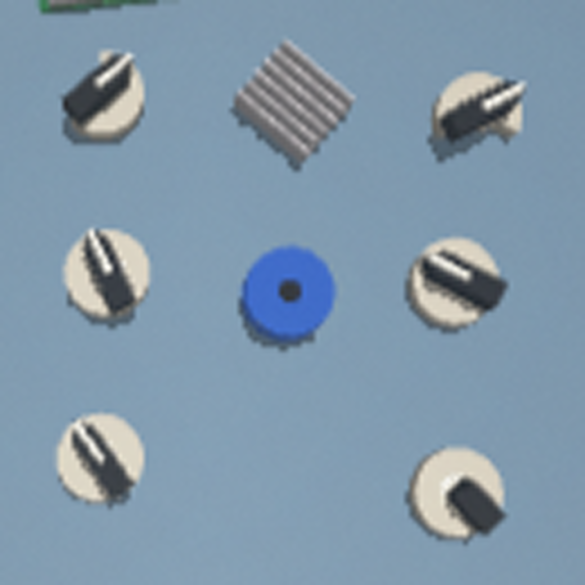

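View pics/s_k.png

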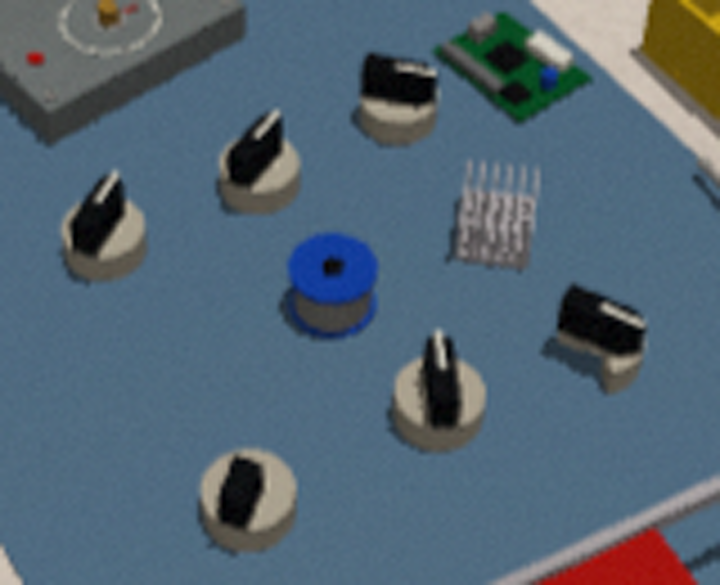

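View pics/t_p.png

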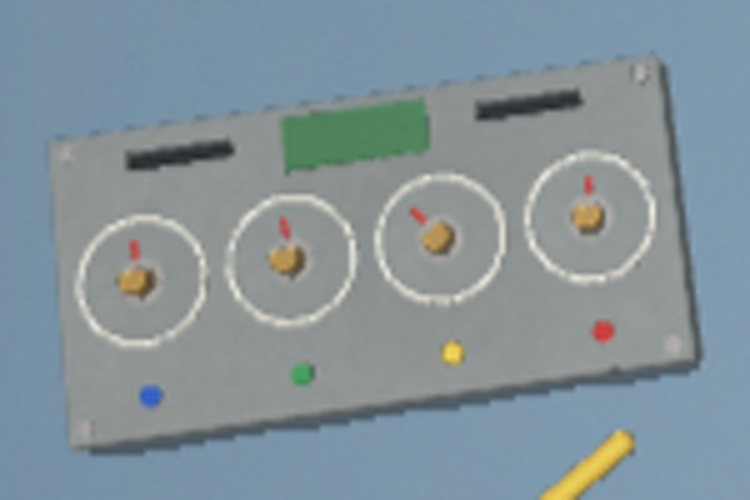

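Reading of the crops:

| Item | Top-view pixel | Reading |
|---|---|---|
| Sound knobs | (322,206), (321,247), (401,208) | Full skirt on both sides of the wing |
| cull_a | (322,167) | Chipped on the left of the nose |
| cull_c | (406,170) | Chipped on the right |
| cull_b | (401,254) | Half wing |
| Yellow look-alike | (238,151) | Leave alone |

Next I'll measure positions.

```bash
cat > h.py <<'E'
import numpy as np, cv2
from scipy.spatial.transform import Rotation as R
from plant import robot
def ray(n,uv):
    c=robot.calibration(n);T=c["T"]
    d=np.array([(uv[0]-c["cx"])/c["fx"],-(uv[1]-c["cy"])/c["fy"],-1.])
    return T[:3,3],T[:3,:3]@d
def onz(n,uv,z):
    o,d=ray(n,uv); return (o+d*(z-o[2])/d[2])
def proj(n,p):
    c=robot.calibration(n);T=c["T"];q=T[:3,:3].T@(np.asarray(p)-T[:3,3])
    return np.array([c["cx"]+c["fx"]*q[0]/-q[2],c["cy"]-c["fy"]*q[1]/-q[2]])
def grab(name=None,n="top"):
    im=robot.get_image(n)
    if name: cv2.imwrite(f"pics/{name}.png",im[:,:,::-1])
    return im
def comps(mask,lo,hi):
    k,l,s,c=cv2.connectedComponentsWithStats(mask.astype(np.uint8),connectivity=8)
    return [(i,s[i],c[i],l==i) for i in range(1,k) if lo<=s[i][4]<=hi]
def rot(yaw):  # tool x down, tool y (jaws) at world yaw
    x=np.array([0,0,-1.]);y=np.array([np.cos(yaw),np.sin(yaw),0]);z=np.cross(x,y)
    return R.from_matrix(np.stack([x,y,z],1)).as_rotvec()
E
python3 - <<'E'
from h import *
im=cv2.imread("pics/top0.png")[:,:,::-1].astype(int); r,g,b=im[...,0],im[...,1],im[...,2]
reg=np.zeros(r.shape,bool);reg[140:280,295:435]=1
iv=reg&(r>120)&(r-b>5)
bk=reg&(r<75)&(g<75)&(b<85)
for i,s,c,m in comps(iv|bk,60,700):
    ivm=m&iv; bm=m&bk
    pts=np.argwhere(m)[:,::-1].astype(np.float32)
    print("comp",c.round(1),s[4],"enclosing",cv2.minEnclosingCircle(pts),"iv",np.argwhere(ivm).mean(0)[::-1].round(1), "bk n",bm.sum(), np.argwhere(bm).mean(0)[::-1].round(1), onz("top",c,.02).round(3))
reg[:]=0;reg[175:265,150:290]=1
print("shafts")
br=reg&(r-b>45)&(g-b>15)
for i,s,c,m in comps(br,6,200): print("brass",c.round(2),s[4],onz("top",c,.04).round(4))
rd=reg&(r-g>30)&(r-b>20)&~br
for i,s,c,m in comps(rd,2,200): print("red",c.round(2),s[4],onz("top",c,.03).round(4))
wh=reg&(r>165)&(g>165)&(b>145)
for i,s,c,m in comps(wh,30,400):
    p=np.argwhere(m)[:,::-1].astype(np.float32);e=cv2.fitEllipse(p);print("ring",e,onz("top",e[0],.03).round(4))
im=cv2.imread("pics/top0.png")
cv2.imwrite("pics/t_b.png",cv2.resize(im[120:300,440:570],None,fx=3.3,fy=3.3,interpolation=cv2.INTER_CUBIC))
E
```

```text
comp [323.3 166.9] 189 enclosing ((322.9029846191406, 165.6641845703125), 9.204398155212402) iv [325.7 167.6] bk n 80 [320. 166.] [0.653 0.057 0.02 ]
comp [405.5 168.2] 176 enclosing ((406.4883728027344, 168.7558135986328), 9.750258445739746) iv [406.3 166.2] bk n 72 [404.3 170.9] [ 0.65  -0.144  0.02 ]
comp [323.5 205.3] 233 enclosing ((323.19049072265625, 205.11904907226562), 9.436758995056152) iv [323.1 204.6] bk n 59 [324.5 207.5] [0.557 0.056 0.02 ]
comp [400.8 207.4] 257 enclosing ((401.0, 207.5), 10.111974716186523) iv [399.3 207.1] bk n 88 [403.6 208. ] [ 0.554 -0.13   0.02 ]
comp [321.8 246.3] 243 enclosing ((321.6739196777344, 246.28260803222656), 9.569719314575195) iv [321.4 245.6] bk n 47 [323.3 249.1] [0.459 0.059 0.02 ]
comp [401.2 254.1] 293 enclosing ((401.5, 254.5), 10.12432861328125) iv [399.9 253. ] bk n 76 [405.  257.2] [ 0.443 -0.128  0.02 ]
shafts
brass [261.88 212.79] 24 [0.536  0.2012 0.04  ]
brass [231.67 217.12] 24 [0.5252 0.2725 0.04  ]
brass [201.26 221.48] 23 [0.5144 0.3442 0.04  ]
brass [171.09 225.91] 22 [0.5034 0.4154 0.04  ]
brass [235.05 240.16] 19 [0.4711 0.262  0.04  ]
brass [265.75 260.61] 56 [0.4246 0.1884 0.04  ]
red [262.33 206.83] 6 [0.5515 0.2025 0.03  ]
red [228.  212.5] 6 [0.5373 0.2846 0.03  ]
red [201.5 215. ] 8 [0.5308 0.3482 0.03  ]
red [171.5 219.5] 8 [0.5195 0.4199 0.03  ]
red [265.24 235.76] 17 [0.4825 0.1932 0.03  ]
ring ((262.50213623046875, 213.03021240234375), (24.717939376831055, 25.297666549682617), 37.579349517822266) [0.5366 0.2016 0.03  ]
ring ((232.6436004638672, 217.32913208007812), (24.291561126708984, 25.4549617767334), 48.12025451660156) [0.5257 0.2729 0.03  ]
ring ((202.73341369628906, 221.65924072265625), (24.486677169799805, 25.636796951293945), 41.46155548095703) [0.5148 0.3442 0.03  ]
ring ((172.82333374023438, 225.8804168701172), (24.168895721435547, 26.085084915161133), 41.21971893310547) [0.5042 0.4156 0.03  ]
```

View pics/t_b.png

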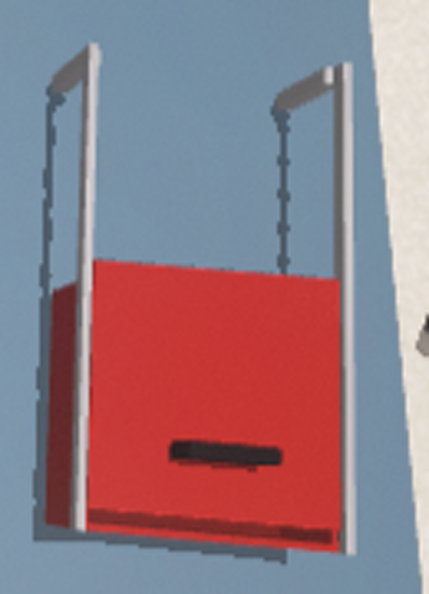

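```bash
cat >> h.py <<'E'
def knobs(im):
    im=im.astype(int);r,g,b=im[...,0],im[...,1],im[...,2]
    reg=np.zeros(r.shape,bool);reg[140:280,295:435]=1
    iv=reg&(r>120)&(r-b>5); bk=reg&(r<75)&(g<75)&(b<85); out=[]
    whm=reg&(r>190)&(b>180)&(np.abs(r-b)<16)
    for i,s,c,m in comps(iv|bk|whm,60,700):
        B=np.argwhere(m&bk)[:,::-1]; W=np.argwhere(m&whm)[:,::-1]
        P=np.vstack([B,W]) ; q=np.array([onz("top",p,.040)[:2] for p in P])
        u,sv,vt=np.linalg.svd(q-q.mean(0)); d=vt[0]
        cir=cv2.minEnclosingCircle(np.argwhere(m)[:,::-1].astype(np.float32))
        if len(W): 
            wv=np.mean([onz("top",p,.043)[:2] for p in W],0)-np.mean([onz("top",p,.04)[:2] for p in B],0)
            if wv@d<0:d=-d
        else: wv=np.zeros(2)
        out.append(dict(px=np.array(cir[0]),xy=onz("top",cir[0],.018)[:2],yaw=np.degrees(np.arctan2(d[1],d[0])),yawW=np.degrees(np.arctan2(wv[1],wv[0])),nw=len(W),wc=q.mean(0)))
    return out
E
python3 - <<'E'
from h import *
im=cv2.imread("pics/top0.png")[:,:,::-1]
for k in knobs(im): print({a:np.round(v,3) for a,v in k.items()})
i=im.astype(int);r,g,b=i[...,0],i[...,1],i[...,2]
reg=np.zeros(r.shape,bool);reg[240:275,480:535]=1
for _,s,c,m in comps(reg&(r<80),20,300):
    rr=cv2.minAreaRect(np.argwhere(m)[:,::-1].astype(np.float32));print("bar",c,rr)
    for p in cv2.boxPoints(rr): print(onz("top",p,.100).round(4))
reg[:]=0;reg[130:300,440:570]=1
m=reg&(r>170)&(g<80)
for _,s,c,mm in comps(m,500,9000):
    rr=cv2.minAreaRect(np.argwhere(mm)[:,::-1].astype(np.float32));print("lid",c,rr)
    for p in cv2.boxPoints(rr): print(onz("top",p,.076).round(4))
# side view
im=cv2.imread("pics/side0.png")[:,:,::-1].astype(int);r,g,b=im[...,0],im[...,1],im[...,2]
reg=np.zeros(r.shape,bool);reg[130:215,215:325]=1
br=reg&(r-b>45)&(g-b>15)&(r-g<70)
for _,s,c,m in comps(br,6,200): print("brass",c.round(2),s[4],onz("side",c,.038).round(4))
rd=reg&(r-g>25)&(r-b>20)&~br
for _,s,c,m in comps(rd,2,200): print("red",c.round(2),s[4],onz("side",c,.03).round(4))
wh=reg&(r>120)&(g>120)&(b>105)
for _,s,c,m in comps(wh,30,400):
    e=cv2.fitEllipse(np.argwhere(m)[:,::-1].astype(np.float32));print("ring",e,onz("side",e[0],.03).round(4))
E
```

```text
{'px': array([323.255, 165.37 ]), 'xy': array([0.657, 0.057]), 'yaw': np.float64(-49.138), 'yawW': np.float64(-43.989), 'nw': np.int64(12), 'wc': array([0.652, 0.063])}
{'px': array([406.488, 168.756]), 'xy': array([ 0.65 , -0.147]), 'yaw': np.float64(-55.663), 'yawW': np.float64(-42.736), 'nw': np.int64(19), 'wc': array([ 0.642, -0.14 ])}
{'px': array([323., 205.]), 'xy': array([0.559, 0.057]), 'yaw': np.float64(13.217), 'yawW': np.float64(3.266), 'nw': np.int64(22), 'wc': array([0.555, 0.054])}
{'px': array([401. , 207.5]), 'xy': array([ 0.554, -0.131]), 'yaw': np.float64(58.405), 'yawW': np.float64(29.208), 'nw': np.int64(21), 'wc': array([ 0.553, -0.131])}
{'px': array([321.7, 246.3]), 'xy': array([0.459, 0.059]), 'yaw': np.float64(29.144), 'yawW': np.float64(13.222), 'nw': np.int64(26), 'wc': array([0.458, 0.057])}
{'px': array([401.5, 254.5]), 'xy': array([ 0.441, -0.13 ]), 'yaw': np.float64(36.114), 'yawW': np.float64(23.223), 'nw': np.int64(17), 'wc': array([ 0.438, -0.132])}
bar [507.91715976 257.05325444] ((507.9931640625, 257.082763671875), (32.38773727416992, 5.1488199234
[... 1022 characters left out ...]
16.046159744262695), 89.65985870361328) [0.5116 0.4154 0.03  ]
ring ((261.8359375, 159.21810913085938), (11.894261360168457, 18.32332420349121), 85.33781433105469) [0.5194 0.3435 0.03  ]
ring ((278.58685302734375, 171.04541015625), (11.03873062133789, 20.107158660888672), 119.5772705078125) [0.5379 0.2666 0.03  ]
ring ((271.19561767578125, 172.13455200195312), (11.2548828125, 14.50641918182373), 100.09251403808594) [0.5176 0.2735 0.03  ]
ring ((289.8336486816406, 183.86578369140625), (14.071369171142578, 19.769359588623047), 84.51338958740234) [0.54   0.1994 0.03  ]
ring ((285.0852355957031, 185.89306640625), (9.819873809814453, 14.915632247924805), 117.74656677246094) [0.525  0.1989 0.03  ]
```

```bash
cat >> h.py <<'E'
D=np.radians
def feas(xy,z,yawdeg):
    q=robot.ik([xy[0],xy[1],z],rot(D(yawdeg))); return q
def choose(xy1,yaw1,xy2,yaw2):
    best=None
    for f in(90,-90):
        q1=feas(xy1,.15,yaw1+f);q2=feas(xy2,.15,yaw2+f)
        if q1 is None or q2 is None: continue
        c=max(abs(q1[5]),abs(q2[5]))
        if best is None or c<best[0]: best=(c,f)
    return best
def go(xy,z,yawdeg): robot.move_pose([xy[0],xy[1],z],rot(D(yawdeg)))
def ln(xy,z,v=.15,sf=None): return robot.line_to([xy[0],xy[1],z],max_speed=v,stop_force=sf)
def st(t=""): print(t,"t",round(robot.get_time_s(),2),"p",np.round(robot.get_position(),4),"w",round(robot.get_width(),4),"F",np.round(robot.get_wrist_force(),1))
E
python3 - <<'E'
from h import *
# redness-weighted tick yaw
S=np.array([[.5366,.2013],[.5257,.2727],[.5149,.3440],[.5042,.4153]])
for n in("top","side"):
    im=cv2.imread(f"pics/{n}0.png")[:,:,::-1].astype(float)
    for s in S:
        uv=proj(n,[*s,.03]).round().astype(int);num=0;den=0
        for v in range(uv[1]-12,uv[1]+13):
            for u in range(uv[0]-12,uv[0]+13):
                p=onz(n,(u,v),.03)[:2]-s
                d=np.hypot(*p)
                if not(.011<d<.024): continue
                r,g,b=im[v,u]; w=(r-g)-(6 if n=="top" else 6)
                if r-g>12 and (g-b)<18: num=num+w*p;den+=w
        if den: m=num/den;print(n,s,np.round(m,4),np.degrees(np.arctan2(m[1],m[0])).round(1))
K={(.559,.057):21,(.459,.059):33,(.554,-.131):66}
for k,y in K.items():
  for i in (0,1,3):print(k,i,choose(k,y,S[i],8))
E
```

```text
top [0.5366 0.2013] [0.0156 0.0016] 5.7
top [0.5257 0.2727] [0.0113 0.0116] 45.9Traceback (most recent call last):
  File "<stdin>", line 10, in <module>
  File "h.py", line 9, in onz
    o,d=ray(n,uv); return (o+d*(z-o[2])/d[2])
        ~~~^^^^^^
  File "h.py", line 5, in ray
    c=robot.calibration(n);T=c["T"]
ValueError: time passes only in moves, steps and waits
```

```bash
cat > fx.py <<'E'
s=open('h.py').read()
s=s.replace("def ray(n,uv):","CAL={n:robot.calibration(n) for n in('top','side')}\ndef ray(n,uv):").replace("c=robot.calibration(n);T","c=CAL[n];T")
open('h.py','w').write(s)
E
python3 fx.py
python3 - <<'E'
from h import *
S=np.array([[.5366,.2013],[.5257,.2727],[.5149,.3440],[.5042,.4153]])
for n in("top","side"):
    im=cv2.imread(f"pics/{n}0.png")[:,:,::-1].astype(float)
    for s in S:
        uv=proj(n,[*s,.03]).round().astype(int);num=0;den=0
        for v in range(uv[1]-12,uv[1]+13):
            for u in range(uv[0]-12,uv[0]+13):
                p=onz(n,(u,v),.03)[:2]-s
                d=np.hypot(*p)
                if not(.011<d<.024): continue
                r,g,b=im[v,u]; w=(r-g)-6
                if r-g>12 and (g-b)<18: num=num+w*p;den+=w
        if den: m=num/den;print(n,s,np.round(m,4),np.degrees(np.arctan2(m[1],m[0])).round(1))
K={(.559,.057):21,(.459,.059):33,(.554,-.131):66}
for k,y in K.items():
  for i in (0,2,3):print(k,i,choose(k,y,S[i],8))
E
```

```text
top [0.5366 0.2013] [0.0156 0.0016] 5.7
top [0.5257 0.2727] [0.0113 0.0116] 45.9
top [0.5149 0.344 ] [0.0156 0.0043] 15.4
top [0.5042 0.4153] [0.0152 0.0048] 17.4
side [0.5366 0.2013] [0.0166 0.0014] 5.0
side [0.5257 0.2727] [0.0156 0.0116] 36.6
side [0.5149 0.344 ] [0.0165 0.0039] 13.5
side [0.5042 0.4153] [0.0166 0.0044] 15.0
(0.559, 0.057) 0 (np.float64(1.6390842449755976), -90)
(0.559, 0.057) 2 (np.float64(1.8805014872745067), -90)
(0.559, 0.057) 3 (np.float64(1.987836325740874), -90)
(0.459, 0.059) 0 (np.float64(1.6390842449755976), -90)
(0.459, 0.059) 2 (np.float64(1.8805014872745067), -90)
(0.459, 0.059) 3 (np.float64(1.987836325740874), -90)
(0.554, -0.131) 0 (np.float64(1.6390842449755976), -90)
(0.554, -0.131) 2 (np.float64(1.8805014872745067), -90)
(0.554, -0.131) 3 (np.float64(1.987836325740874), -90)
```

Two views agree, the shaft spacing comes out at 72 mm, and the tick yaws are about 5.3°, 45° (this shaft stays bare), 14.5° and 16°. I'll start with the sound knob at (322,206): centre it by gripping the skirt, then the wing.

```bash
cat >> h.py <<'E'
def center(xy,yaw,f):
    # skirt grip, jaws along the wing
    best=min((y for y in(yaw,yaw+180,yaw-180) if feas(xy,.15,y) is not None),key=lambda y:abs(feas(xy,.15,y)[5]-feas(xy,.15,yaw+f)[5]))
    go(xy,.12,best); ln(xy,.030,.2); robot.gripper_close(); st("skirt"); robot.let_go(); ln(xy,.075,.2)
def wing(xy,yaw,f,z=.042):
    go(xy,.085,yaw+f); ln(xy,z,.15); robot.gripper_close(); st("wing")
E
python3 - <<'E'
from h import *
st("0")
k=np.array([.559,.057]);f=-90
center(k,21,f); wing(k,21,f); robot.let_go(); ln(k,.12,.3); st()
go((.52,.27),.25,-80); st()
grab("top1")
E
```

```text
0 t 0.1 p [0.1739 0.5474 0.2492] w 0.0855 F [-0.7 -0.1 -0. ]
skirt t 3.44 p [0.5604 0.0569 0.0318] w 0.043 F [-0.6  0.4  7.3]
wing t 6.8 p [0.5593 0.057  0.0426] w 0.0126 F [-1.1 -0.8  4.3]
 t 7.91 p [0.5605 0.0569 0.1222] w 0.0854 F [-0.5  0.2 -0.1]
 t 8.9 p [0.5193 0.2689 0.2479] w 0.0854 F [ 0.4  0.9 -0.5]
```

```bash
python3 - <<'E'
from h import *
st()
im=cv2.imread("pics/top1.png")
for k in knobs(im[:,:,::-1]): print({a:np.round(v,3) for a,v in k.items()})
cv2.imwrite("pics/t1c.png",cv2.resize(im[130:290,200:430],None,fx=3.4,fy=3.4,interpolation=cv2.INTER_CUBIC))
E
```

```text
t 8.95 p [0.5194 0.2686 0.2478] w 0.0855 F [ 0.7  0.2 -0.2]
{'px': array([323.42, 165.58]), 'xy': array([0.657, 0.057]), 'yaw': np.float64(-53.615), 'yawW': np.float64(-47.352), 'nw': np.int64(14), 'wc': array([0.652, 0.063])}
{'px': array([406.488, 168.756]), 'xy': array([ 0.65 , -0.147]), 'yaw': np.float64(-57.171), 'yawW': np.float64(-39.988), 'nw': np.int64(25), 'wc': array([ 0.643, -0.14 ])}
{'px': array([322.426, 204.021]), 'xy': array([0.561, 0.059]), 'yaw': np.float64(15.365), 'yawW': np.float64(8.231), 'nw': np.int64(27), 'wc': array([0.558, 0.057])}
{'px': array([401., 207.]), 'xy': array([ 0.555, -0.131]), 'yaw': np.float64(55.508), 'yawW': np.float64(26.258), 'nw': np.int64(25), 'wc': array([ 0.553, -0.131])}
{'px': array([321.73 , 246.135]), 'xy': array([0.46 , 0.059]), 'yaw': np.float64(26.64), 'yawW': np.float64(9.856), 'nw': np.int64(44), 'wc': array([0.46 , 0.056])}
{'px': array([401.278, 254.389]), 'xy': array([ 0.442, -0.129]), 'yaw': np.float64(29.046), 'yawW': np.float64(15.342), 'nw': np.int64(21), 'wc': array([ 0.44 , -0.132])}
```

View pics/t1c.png

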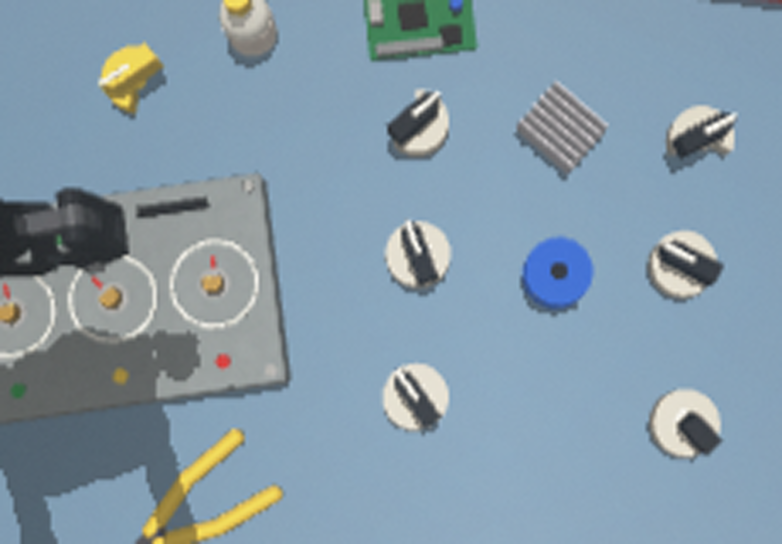

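```bash
cat >> h.py <<'E'
def fine(xy,z,v=.1):
    # reach the pose by actual reading: correct the standing error once
    t=np.array([xy[0],xy[1],z]); ln(xy,z,v); robot.hold(.15)
    e=t-robot.get_position(); c=t+np.clip(e,-.004,.004); robot.line_to(c,max_speed=v); robot.hold(.1)
    return np.clip(e,-.004,.004)
def wingp(xy,yaw,f,z=.042):
    go(xy,.085,yaw+f); e=fine(xy,.075); robot.line_to(np.array([*xy,z])+e,max_speed=.15); robot.gripper_close(); st("wing"); p=robot.get_position()
    robot.line_to(np.array([*xy,.15])+e,max_speed=.3); st("up"); return p
E
python3 - <<'E'
from h import *
f=-90
p=wingp((.5602,.057),21,f)
s=np.array([.536,.2003])
go(s,.12,5.3+f); e=fine(s,.095); st("above"); print(e)
hit=robot.line_to(np.array([*s,.0715])+e,max_speed=.03,stop_force=10); st(hit); np.save("e.npy",e)
E
```

```text
wing t 11.78 p [0.5601 0.0563 0.0419] w 0.0127 F [-0.7 -0.8  2.1]
up t 12.28 p [0.5605 0.0564 0.1507] w 0.0126 F [ 0.1  0.1 -0.4]
above t 13.83 p [0.5353 0.2007 0.0945] w 0.0124 F [ 0.4  0.7 -0.2]
[-0.00073929  0.00031821 -0.00068178]
True t 14.55 p [0.535  0.2005 0.0719] w 0.0122 F [-0.5  0.   4.6]
```

It went straight in: z rose by exactly 30.0 mm from the grip height. I'll press lightly, release, check, then do the next knob.

```bash
cat >> h.py <<'E'
def press_release(f=15):
    p=robot.get_position(); robot.line_to(p-np.array([0,0,.004]),max_speed=.03,stop_force=f); st("press"); robot.let_go(); p=robot.get_position(); robot.line_to([p[0],p[1],.13],max_speed=.3)
E
python3 - <<'E'
from h import *
press_release(); st()
k=np.array([.460,.058]);f=-90
center(k,32,f); go(k,.085,32+f); grab("top2"); st()
E
python3 -c "
import cv2
im=cv2.imread('pics/top2.png');cv2.imwrite('pics/t2c.png',cv2.resize(im[140:280,150:430],None,fx=2.8,fy=2.8,interpolation=cv2.INTER_CUBIC))"
```

```text
press t 14.76 p [0.5352 0.2006 0.072 ] w 0.013 F [-0.5 -1.2  4.5]
 t 15.8 p [0.5365 0.2009 0.1327] w 0.0852 F [0.6 0.4 0.1]
skirt t 18.85 p [0.4611 0.0579 0.0316] w 0.0434 F [-1.6 -0.9  7.1]
 t 21.17 p [0.4596 0.058  0.0845] w 0.0854 F [-0.3 -0.3 -0.2]
```

View pics/t2c.png

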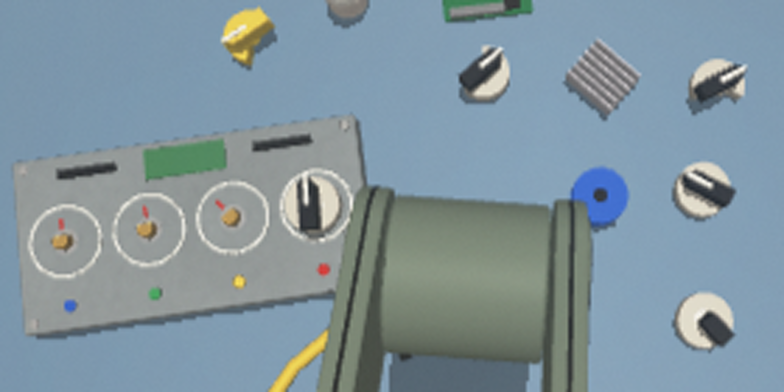

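Knob 1 is seated with its pointer on the tick, and the others are undisturbed. Next is knob 2, to the far-left shaft.

```bash
python3 - <<'E'
from h import *
f=-90
p=wingp((.4608,.058),32,f)
s=np.array([.5032,.4146])
go(s,.13,16+f); e=fine(s,.095); st("above")
hit=robot.line_to(np.array([*s,p[2]+.0285])+e,max_speed=.03,stop_force=10); st(hit); print(robot.get_position()[2]-p[2])
E
```

```text
wing t 23.19 p [0.4612 0.058  0.0424] w 0.0128 F [-0.7 -0.5  2.8]
up t 23.7 p [0.461  0.058  0.1507] w 0.0129 F [-0.4  0.4 -1.3]
above t 26.05 p [0.5025 0.4144 0.0942] w 0.0127 F [-0.2 -0.3  0.4]
True t 26.74 p [0.5029 0.4143 0.0724] w 0.0127 F [-0.3 -1.1  3.8]
0.030055937960453444
```

```bash
python3 - <<'E'
from h import *
press_release(); st()
k=np.array([.554,-.1315]);f=-90
robot.move_pose([.45,.25,.2],rot(D(-60)))
im=grab("top3")
for q in knobs(im): print(q['px'].round(1),q['xy'].round(3))
center(k,66,f); 
p=wingp((k[0]+.0005,k[1]),66,f)
s=np.array([.5139,.3434])
go(s,.15,14.5+f); e=fine(s,.095); st("above")
hit=robot.line_to(np.array([*s,p[2]+.0285])+e,max_speed=.03,stop_force=10); st(hit); print(robot.get_position()[2]-p[2])
E
```

```text
press t 26.95 p [0.503  0.4143 0.0725] w 0.0125 F [-0.5 -0.5  3.1]
 t 27.99 p [0.5046 0.4153 0.1333] w 0.0855 F [ 0.1 -0.2 -0.1]
[323.4 165.6] [0.657 0.057]
[406.5 168.8] [ 0.65  -0.147]
[401. 207.] [ 0.555 -0.131]
[401.2 254.6] [ 0.441 -0.129]
skirt t 32.35 p [ 0.5555 -0.1322  0.0319] w 0.0434 F [-1.   0.2  6. ]
wing t 36.39 p [ 0.555  -0.1317  0.0425] w 0.0123 F [ 0.1 -0.1  2.6]
up t 36.9 p [ 0.5547 -0.1316  0.1509] w 0.0127 F [-0.8 -0.4 -0.6]
above t 39.84 p [0.5131 0.3431 0.094 ] w 0.0128 F [ 0.9 -0.1 -0.5]
True t 40.53 p [0.5138 0.3431 0.0725] w 0.0125 F [-0.   0.2  4.4]
0.029993884329372236
```

```bash
python3 - <<'E'
from h import *
press_release(); st()
b=np.array([.438,-.341])
for y in(-4.4,175.6):
    q=[feas(p,.12,y) for p in (b,b+[.1545,-.012])]; print(y,[None if a is None else a[5].round(2) for a in q])
y=175.6 if (feas(b,.12,-4.4) is None or abs(feas(b,.12,-4.4)[5])>abs(feas(b,.12,175.6)[5])) else -4.4
go(b,.17,y); grab("top4"); grab("side4","side"); st()
E
python3 -c "
import cv2
im=cv2.imread('pics/top4.png');cv2.imwrite('pics/t4c.png',cv2.resize(im[130:310,145:565],None,fx=1.9,fy=1.9,interpolation=cv2.INTER_CUBIC))
im=cv2.imread('pics/side4.png');cv2.imwrite('pics/s4c.png',cv2.resize(im[120:400,200:520],None,fx=2,fy=2,interpolation=cv2.INTER_CUBIC))"
```

```text
press t 40.74 p [0.5139 0.3431 0.0725] w 0.0125 F [-0.8 -0.   3.4]
 t 41.78 p [0.5158 0.344  0.133 ] w 0.0852 F [-0.6 -0.4 -1. ]
-4.4 [np.float64(-0.74), np.float64(-0.59)]
175.6 [np.float64(2.4), np.float64(2.56)]
 t 44.33 p [ 0.4384 -0.3404  0.1699] w 0.0855 F [-0.6  0.9 -0.3]
```

View pics/t4c.png

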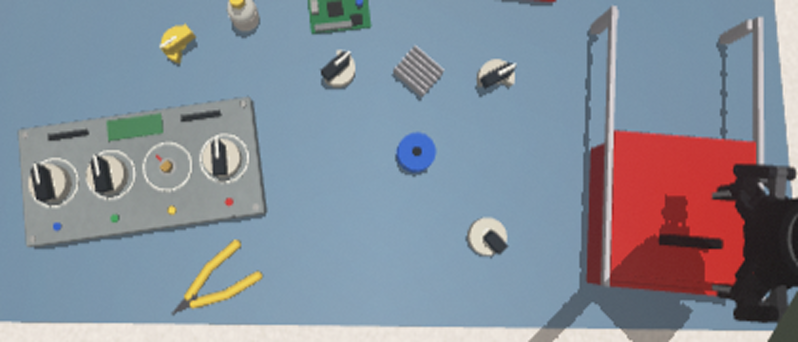

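View pics/s4c.png

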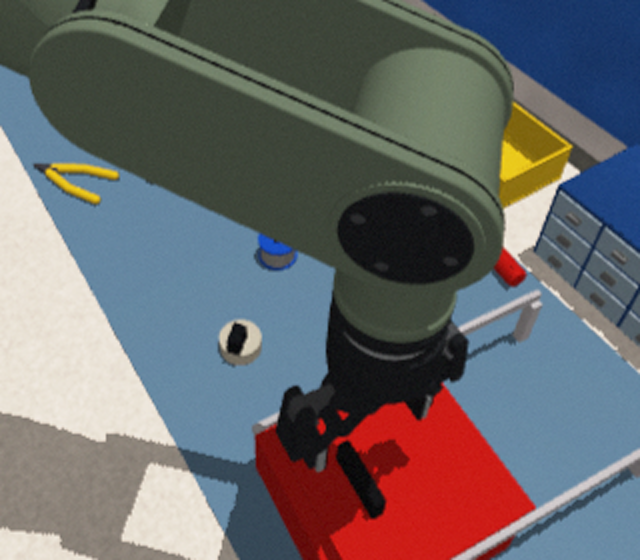

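Three knobs are seated, and the 45° shaft stays bare since no sound knob is left. Fingers straddle the bar, so I'll open the lid.

```bash
python3 - <<'E'
from h import *
b=np.array([.438,-.341])
print(ln(b,.101,.1,15)); robot.gripper_close(); st("bar")
p=robot.get_position(); d=np.array([np.cos(D(-4.4)),np.sin(D(-4.4)),0])
print(robot.line_to(p+d*.1555,max_speed=.12,stop_force=25)); st("open")
q=robot.get_position(); print(np.linalg.norm(q-p)); np.save("bar.npy",np.array([p,q]))
robot.let_go(); robot.line_to([q[0],q[1],.17],max_speed=.3); st()
go((.55,-.1),.25,-40); grab("top5"); grab("side5","side")
E
python3 -c "
import cv2
im=cv2.imread('pics/top5.png');cv2.imwrite('pics/t5c.png',cv2.resize(im[110:310,295:575],None,fx=2.8,fy=2.8,interpolation=cv2.INTER_CUBIC))"
```

```text
False
bar t 45.84 p [ 0.4381 -0.3411  0.1013] w 0.0105 F [-1.   0.6  2.3]
True
open t 46.96 p [ 0.5797 -0.3521  0.1014] w 0.0107 F [-2.9  0.3  5.6]
0.14200439310523555
 t 48.05 p [ 0.5812 -0.3532  0.1734] w 0.0854 F [-0.5 -0.5 -0.7]
```

View pics/t5c.png

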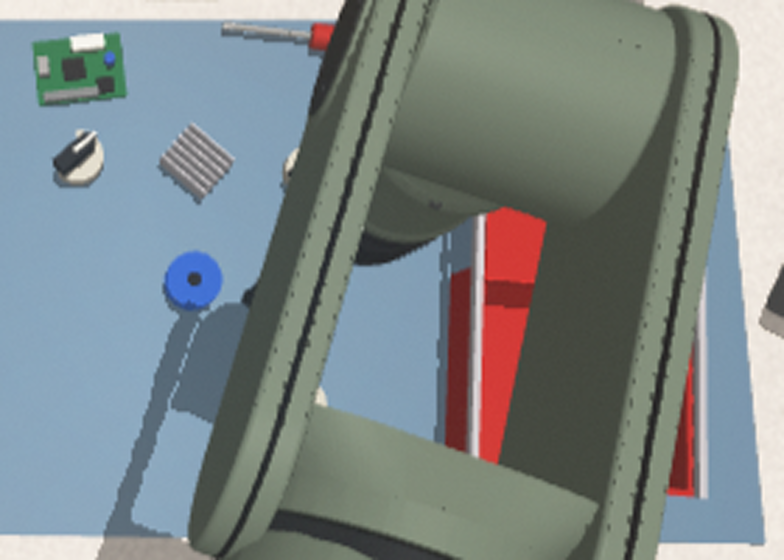

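The stop tripped at 0.142 m of travel. Either that is the end stop (the lid may have started slightly ajar) or it is binding. I'll move to cull_a and look.

```bash
python3 - <<'E'
from h import *
go((.655,.058),.15,-52-90); im=grab("top6"); grab("side6","side"); st()
for q in knobs(im): print(q['px'].round(1),q['xy'].round(3))
E
python3 -c "
import cv2
im=cv2.imread('pics/top6.png');cv2.imwrite('pics/t6c.png',cv2.resize(im[120:300,390:570],None,fx=3.3,fy=3.3,interpolation=cv2.INTER_CUBIC))"
```

```text
t 51.08 p [0.6552 0.0575 0.1503] w 0.0853 F [ 1.  -1.2  0.4]h.py:32: RuntimeWarning: Mean of empty slice.
  u,sv,vt=np.linalg.svd(q-q.mean(0)); d=vt[0]
  ret = ret.dtype.type(ret / rcount)
Traceback (most recent call last):
  File "h.py", line 32, in knobs
    u,sv,vt=np.linalg.svd(q-q.mean(0)); d=vt[0]
            ~~~~~~~~~~~~~^^^^^^^^^^^^^
numpy.linalg.LinAlgError: 1-dimensional array given. Array must be at least two-dimensional
```

View pics/t6c.png

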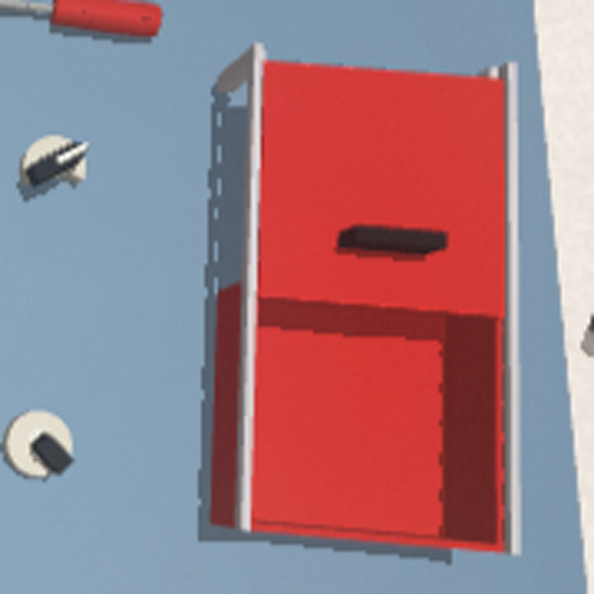

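View pics/side6.png

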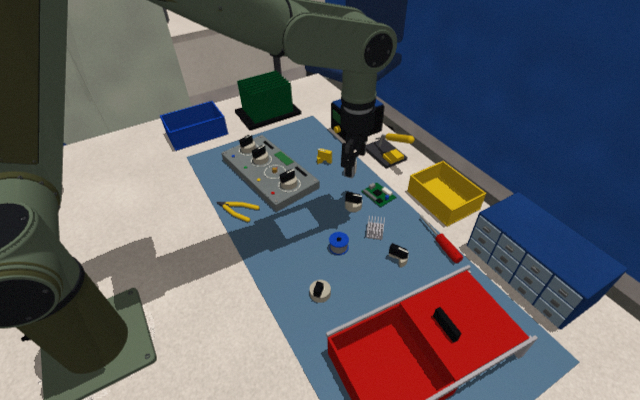

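```bash
python3 - <<'E'
from h import *
P={k:onz("top",(390+u/3.3-.35,120+v/3.3-.35),.078) for k,(u,v) in dict(tl=(258,45),bl=(243,528),tr=(513,64),br=(515,552)).items()}
for k,v in P.items(): print(k,v.round(4))
f=(P['bl']+P['br'])/2;b=(P['tl']+P['tr'])/2;d=b-f;L=np.linalg.norm(d);print(L,np.degrees(np.arctan2(d[1],d[0])),(f+d/L*.085).round(4))
E
```

```text
tl [ 0.7197 -0.2772  0.078 ]
bl [ 0.3885 -0.2504  0.078 ]
tr [ 0.7064 -0.4526  0.078 ]
br [ 0.3749 -0.4263  0.078 ]
0.332417087366431 -4.583225208193411 [ 0.4664 -0.3451  0.078 ]
```

The lid is at the rail end, so it is fully open; it had started about 13 mm ajar. Box centre is about (0.4655,-0.344), yaw -4.5°. Now the culls.

```bash
cat >> h.py <<'E'
BC=np.array([.4655,-.344]);BX=np.array([np.cos(D(-4.5)),np.sin(D(-4.5))])
def cull(xy,yaw,bx,z=.042,back=0):
    best=None
    for tgt in(-4.5,175.5):
        # skirt centre should land at bx
        g=BC+BX*(bx-(back if tgt<0 else -back))
        c=choose(xy,yaw,g,tgt)
        if c and (best is None or c[0]<best[0]): best=(c[0],c[1],tgt,g)
    _,f,tgt,g=best; print("grip f",f,"tgt",tgt,g.round(3))
    go(xy,.12,yaw+f); ln(xy,z,.2); robot.gripper_close(); st("wing"); ln(xy,.19,.3)
    go(g,.19,tgt+f); st("over box"); ln(g,z+.012,.2,20); st("down"); robot.let_go(); ln(g,.17,.3); st("out")
E
python3 - <<'E'
from h import *
pc=lambda u,v:onz("top",(300+u/4.5-.4,145+v/4.5-.4),.043)[:2]
for n,u,v in(("a",98,84),("c",484,110),("b",474,505)): print(n,pc(u,v).round(4))
a=pc(98,84)
cull(a,-52,-50)
go((.52,0.2),.25,-60); im=grab("top7"); grab("side7","side")
E
python3 -c "
import cv2
im=cv2.imread('pics/top7.png');cv2.imwrite('pics/t7c.png',cv2.resize(im[120:300,300:570],None,fx=2.8,fy=2.8,interpolation=cv2.INTER_CUBIC))"
```

```text
a [0.6561 0.0616]
c [ 0.6428 -0.1429]
b [ 0.4362 -0.1324]Traceback (most recent call last):
  File "<stdin>", line 5, in <module>
  File "h.py", line 78, in cull
    _,f,tgt,g=best; print("grip f",f,"tgt",tgt,g.round(3))
    ^^^^^^^^^
TypeError: cannot unpack non-iterable NoneType object
[ WARN:0@0.015] global loadsave.cpp:275 findDecoder imread_('pics/top7.png'): can't open/read file: check file path/integrity
Traceback (most recent call last):
TypeError: 'NoneType' object is not subscriptable
```

```bash
python3 - <<'E'
from h import *
a=(.656,.061)
for y in(38,-142): print(y,feas(a,.15,y),feas(a,.05,y))
g=BC-BX*.05
for y in(85.5,-94.5,0,-60,-30):
  print(y,feas(g,.15,y),feas(g,.05,y), feas(BC,.15,y))
print(robot.get_qpos())
E
```

```text
38 [-3.84930215e-02  4.69357126e-01  1.41026322e+00 -4.44089210e-16
  1.26197231e+00 -7.01718137e-01] [-3.84930215e-02  5.90042286e-01  1.45974417e+00 -4.44089210e-16
  1.09180620e+00 -7.01718137e-01]
-142 [-0.03849302  0.46935713  1.41026322  0.          1.26197231  2.43987452] [-0.03849302  0.59004229  1.45974417  0.          1.0918062   2.43987452]
85.5 [-8.46928613e-01  2.32315262e-01  1.73200553e+00 -4.44089210e-16
  1.17727186e+00 -2.33918512e+00] [-8.46928613e-01  3.81014167e-01  1.78509269e+00 -4.44089210e-16
  9.75485794e-01 -2.33918512e+00] [-7.85898749e-01  3.14191095e-01  1.62667742e+00 -4.44089210e-16
  1.20072414e+00 -2.27815526e+00]
-94.5 [-8.46928613e-01  2.32315262e-01  1.73200553e+00 -4.44089210e-16
  1.17727186e+00  8.02407530e-01] [-8.46928613e-01  3.81014167e-01  1.78509269e+00 -4.44089210e-16
  9.75485794e-01  8.02407530e-01] [-7.85898749e-01  3.14191095e-01  1.62667742e+00 -4.44089210e-16
  1.20072414e+00  8.63437394e-01]
0 [-8.46928613e-01  2.32315262e-01  1.73200553e+00 -4.44089210e-16
  1.17727186e+00 -8.46928613e-01] [-8.46928613e-01  3.81014167e-01  1.78509269e+00 -4.44089210e-16
  9.75485794e-01 -8.46928613e-01] [-7.85898749e-01  3.14191095e-01  1.62667742e+00 -4.44089210e-16
  1.20072414e+00 -7.85898749e-01]
-60 [-8.46928613e-01  2.32315262e-01  1.73200553e+00 -4.44089210e-16
  1.17727186e+00  2.00268938e-01] [-8.46928613e-01  3.81014167e-01  1.78509269e+00 -4.44089210e-16
  9.75485794e-01  2.00268938e-01] [-7.85898749e-01  3.14191095e-01  1.62667742e+00 -4.44089210e-16
  1.20072414e+00  2.61298802e-01]
-30 [-8.46928613e-01  2.32315262e-01  1.73200553e+00 -4.44089210e-16
  1.17727186e+00 -3.23329838e-01] [-8.46928613e-01  3.81014167e-01  1.78509269e+00 -4.44089210e-16
  9.75485794e-01 -3.23329838e-01] [-0.78589875  0.3141911   1.62667742  0.          1.20072414 -0.26229997]
[-4.38002255e-02  4.66518630e-01  1.41368301e+00 -1.14234425e-04
  1.26087065e+00  2.43491605e+00]
```

```bash
python3 - <<'E'
from h import *
a=np.array([.656,.0616])
for t in(-4.5,175.5):
    g=BC+BX*-.05
    print(t,choose(a,-52,g,t),BC+BX*-50)
E
```

```text
-4.5 (np.float64(2.3391851236631163), 90) [-49.38036669   3.57895479]
175.5 (np.float64(0.8024075299266764), 90) [-49.38036669   3.57895479]
```

Unit slip on my side: I passed -50 (mm) where metres were needed. Rerunning.

```bash
python3 - <<'E'
from h import *
cull(np.array([.656,.0610]),-52,-.050)
go((.52,0.2),.25,-60); im=grab("top7"); grab("side7","side")
E
python3 -c "
import cv2
im=cv2.imread('pics/top7.png');cv2.imwrite('pics/t7c.png',cv2.resize(im[120:300,300:570],None,fx=2.8,fy=2.8,interpolation=cv2.INTER_CUBIC))"
```

```text
grip f 90 tgt 175.5 [ 0.416 -0.34 ]
wing t 54.93 p [0.6566 0.061  0.0427] w 0.0124 F [-1.2 -0.1  2.2]
over box t 57.28 p [ 0.416  -0.3395  0.1896] w 0.0125 F [ 0.7  0.4 -0.6]
down t 58.12 p [ 0.4166 -0.3407  0.0549] w 0.0124 F [-0.6 -0.2 -0.3]
out t 59.35 p [ 0.416  -0.3405  0.1712] w 0.0857 F [ 0.  -0.5 -0.3]
```

View pics/t7c.png

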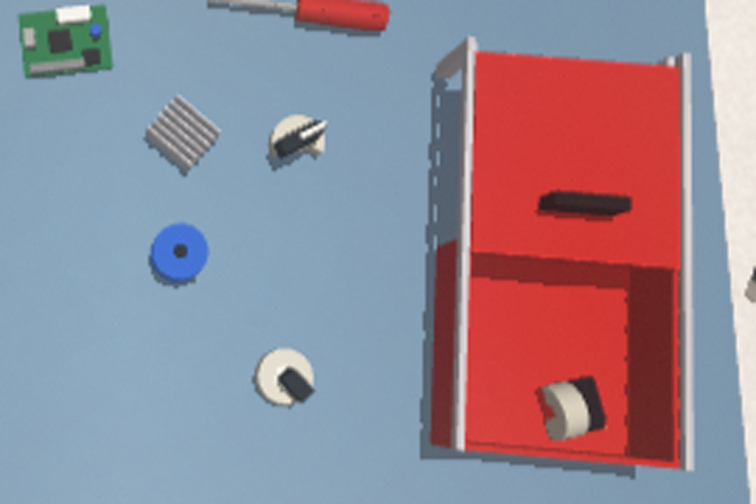

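cull_a is in the box, tipped over. Next is cull_c, nearer the lid side.

```bash
python3 - <<'E'
from h import *
cull(np.array([.643,-.143]),-61,.042)
go((.52,0.2),.25,-60); im=grab("top8"); grab("side8","side")
E
python3 -c "
import cv2
im=cv2.imread('pics/top8.png');cv2.imwrite('pics/t8c.png',cv2.resize(im[120:300,380:570],None,fx=3.3,fy=3.3,interpolation=cv2.INTER_CUBIC))"
```

```text
grip f 90 tgt 175.5 [ 0.507 -0.347]
wing t 64.48 p [ 0.6435 -0.1432  0.0427] w 0.0126 F [ 0.  -0.   3.8]
over box t 66.68 p [ 0.5072 -0.3466  0.189 ] w 0.0123 F [ 0.8 -0.5 -1.1]
down t 67.52 p [ 0.5084 -0.3479  0.0552] w 0.0125 F [-0.8 -0.1 -0.5]
out t 68.75 p [ 0.5079 -0.3478  0.1718] w 0.0856 F [-0.1  0.3 -0.4]
```

View pics/t8c.png

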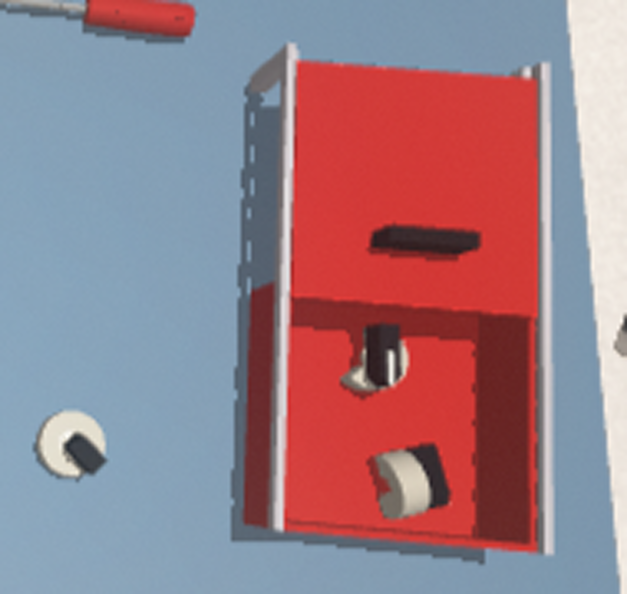

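cull_c is in and upright. cull_b goes to the free +y side of the box, with the jaws along the box's x.

```bash
python3 - <<'E'
from h import *
BY=np.array([-BX[1],BX[0]])
xy=np.array([.4365,-.132]); yaw=51; z=.042
g=BC+BX*-.012+BY*.037; tgt=85.5
c,f=choose(xy,yaw,g,tgt); print(c,f,g)
go(xy,.12,yaw+f); ln(xy,z,.2); robot.gripper_close(); st("wing"); ln(xy,.19,.3)
grab("top9")
go(g,.19,tgt+f); st("over"); print(ln(g,z+.009,.15,15)); st("down")
robot.let_go(); ln(g,.17,.3); st("out")
go((.52,0.2),.25,-60); im=grab("top10"); grab("side10","side")
E
python3 -c "
import cv2
im=cv2.imread('pics/top10.png');cv2.imwrite('pics/t10c.png',cv2.resize(im[120:300,380:570],None,fx=3.3,fy=3.3,interpolation=cv2.INTER_CUBIC))"
```

```text
0.6697943236603807 -90 [ 0.45643998 -0.30617255]
wing t 73.41 p [ 0.4371 -0.1324  0.0426] w 0.0128 F [-0.4  1.4  5.8]
over t 74.94 p [ 0.4554 -0.3049  0.1879] w 0.0122 F [-0.7  0.3 -0.2]
False
down t 76.02 p [ 0.4573 -0.3067  0.0521] w 0.0122 F [-0.7  0.1 -0.3]
out t 77.27 p [ 0.4568 -0.3065  0.1712] w 0.0856 F [-0.4  0.3 -0.1]
```

View pics/t10c.png

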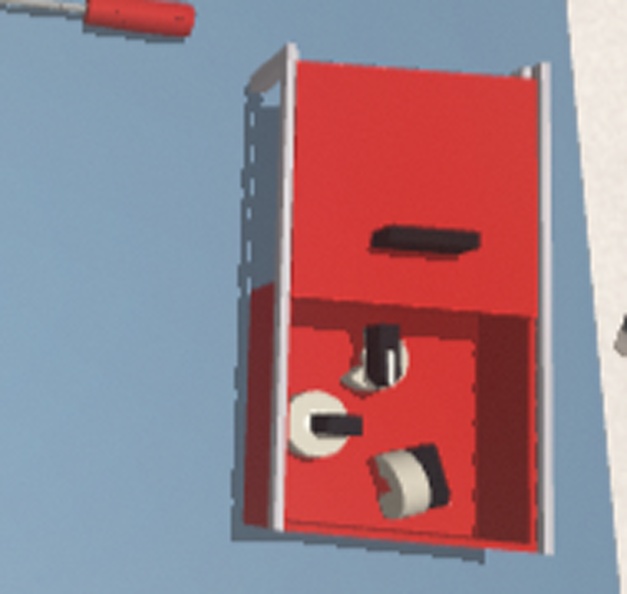

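View pics/side10.png

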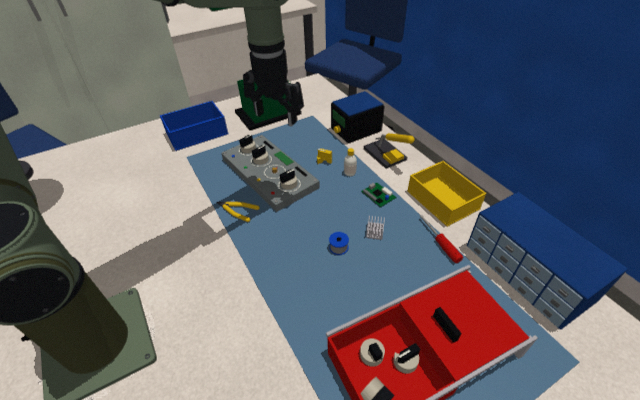

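All three culls lie inside, below the rim. Now to shut the lid against its stop.

```bash
python3 - <<'E'
from h import *
p,q=np.load("bar.npy")
go(q[:2],.17,-4.5); print(ln(q[:2],.101,.1,15)); robot.gripper_close(); st("bar")
q=robot.get_position(); d=np.array([*BX,0])
print(robot.line_to(q-d*.14,max_speed=.12,stop_force=30)); st("most")
c=robot.get_position(); n=q-d*.162; n[2]=q[2]
print(robot.line_to(n,max_speed=.03,stop_force=25)); robot.hold(.3); st("shut"); print("travel",np.linalg.norm((robot.get_position()-q)[:2]))
robot.let_go(); p=robot.get_position(); robot.line_to([p[0],p[1],.18],max_speed=.3)
robot.move_pose([.5,.15,.3],rot(D(-60))); robot.hold(.5); grab("top11"); grab("side11","side"); st()
E
python3 -c "
import cv2
im=cv2.imread('pics/top11.png');cv2.imwrite('pics/t11c.png',cv2.resize(im[110:300,140:570],None,fx=1.85,fy=1.85,interpolation=cv2.INTER_CUBIC))
im=cv2.imread('pics/side11.png');cv2.imwrite('pics/s11c.png',cv2.resize(im[120:400,200:540],None,fx=2,fy=2,interpolation=cv2.INTER_CUBIC))"
```

```text
False
bar t 82.77 p [ 0.5796 -0.3521  0.1014] w 0.0107 F [-1.4  0.2  1.8]
False
most t 84.08 p [ 0.4399 -0.3412  0.1013] w 0.0109 F [ 0.  -0.9  0.8]
True
shut t 85.01 p [ 0.4249 -0.3401  0.1013] w 0.0109 F [0.4 0.1 5.1]
travel 0.15514755673493857
 t 88.58 p [0.5  0.15 0.3 ] w 0.0853 F [0.3 0.  0.6]
```

View pics/t11c.png

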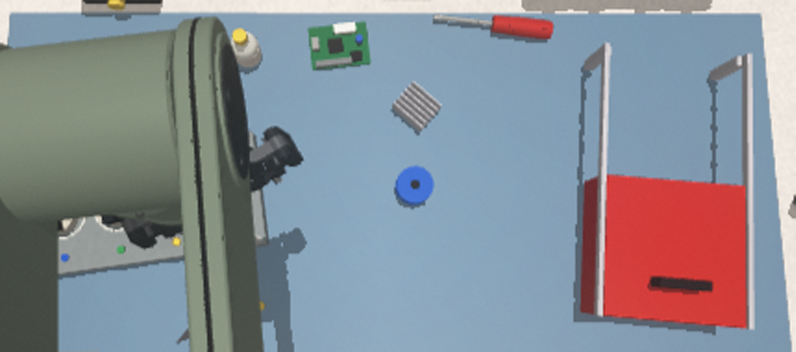

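View pics/s11c.png

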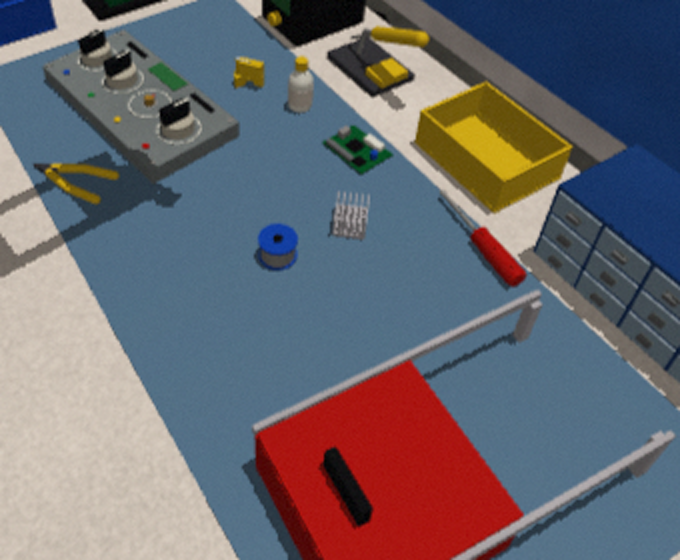

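The lid travelled 0.155 m to its stop, so it is fully shut. I'll clear the arm from the panel for a last look at the knobs.

```bash
python3 - <<'E'
from h import *
robot.move_pose([.5,-.15,.3],rot(D(-60))); grab("top12"); grab("side12","side"); st()
a=cv2.imread('pics/top12.png')[175:265,150:290];b=cv2.imread('pics/side12.png')[125:215,215:325]
z=lambda i:cv2.resize(i,(560,290),interpolation=cv2.INTER_CUBIC)
cv2.imwrite('pics/c12.png',np.vstack([z(a),z(cv2.imread('pics/side11.png')[125:215,205:379])]))
E
```

```text
t 89.83 p [ 0.5003 -0.1486  0.3   ] w 0.0854 F [1.  0.1 0.7]
```

View pics/c12.png

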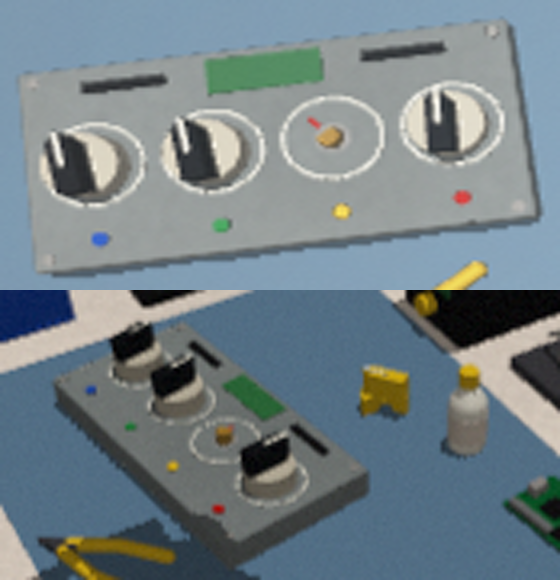

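```bash
python3 -c "
from plant import robot
print(robot.job_done(), robot.get_time_s())"
```

```text
the job is handed in; nothing more can be done
the job is handed in; nothing more can be done
```

The job is handed in at about 90 s of the 210 s allowed. It reports no verdict.

- **Sound knobs:** I found three, and all are fitted. Each was lowered until contact stopped it 30 mm above where it had been gripped (readings 30.0, 30.1 and 30.0 mm), which is the height of the unit's face. The last pictures show skirts lying flat in their rings and pointers on the red ticks. The fourth shaft, with its tick at about 45°, stays bare.
- **Spoiled knobs:** There were three (cull_a, cull_b and cull_c), and all are inside the reject box. cull_a lies tipped on its side, and all three were below the rim before the lid was closed.
- **Lid:** It started about 13 mm ajar, so it met its stop after 142 mm when I opened it. Closing it moved it the full 155 mm to the shut stop.
- **Disagreement:** After each knob was in, I tried a firmer press of about 15 N, but the readings showed only 3 to 5 N. That step confirmed nothing extra, so "fully home" rests on the height readings and the pictures.
- **Bench:** The last pictures showed nothing else on the bench moved, including the yellow look-alike.

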